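# Scan the label on the square topping tub

## Task

Pick up the cordless label scanner and aim its lens at the middle of the bar label on the lid of the square tub, from about a hand's length away, and hold it steady there for two seconds. Then stand it upright again on its round rubber mat, setting it down gently, not dropping it, and let go. Do not push the square tub about.

Things in the scene. Friction and masses are not known exactly. Their poses are not given: they have to be found in the camera images.
- scanner: Cordless scanner, 136 mm tall, 0.3 kg, upright on a grey foot 64 x 56 mm, on the mat. Origin: centre of the foot's underside; z up, x the way the snout points (at first roughly away from the robot). Slim handle, then a grey head block 64 (x) x 36 (y) x 36 mm at z = 100 to 136 mm: grip it from above across y, at x = 0, z = 118 mm. A white snout at the front slants 45 degrees down.
- scanner_lens (a point): Centre of the dark lens at the snout's tip, 55 mm ahead of (x) and 85 mm above the scanner's origin. Its x axis is the line of sight, out of the lens, 45 degrees below the scanner's x; its y is the scanner's y. It reads a label 80 to 250 mm ahead, within 20 mm of the line of sight, not flatter than 20 degrees to the label, and only while held still.
- square_label (a point): Middle of the white bar label (40 x 60 mm), flat on the grey lid of the loose square tub (110 x 110 mm, 100 mm tall, 0.9 kg); z up, 100 mm above the counter. The tub stands in a far row, in any order, 230 mm apart, with an oblong tub (100 x 160, 70 mm tall) and a round one (114 across, 85 mm tall), labelled alike. A 90 mm tall shaker stands left of the mat.
- mat: Round black rubber mat, 150 mm across and 4 mm thick, fixed flat on the counter; the scanner's parking place. Origin: centre of its underside, at counter level.
There are look-alikes about, which are no part of the job. Of the things shaped like the mat, the black one is meant. What is shaped like the part that bears square_label but turquoise is not meant.

How it is judged (in metres and radians):
On the way:
1. the scanner is held still with its line of sight on the square tub's label (x of square_label in the frame of scanner_lens between 0.08 and 0.25 m and y of square_label in the frame of scanner_lens between -0.02 and 0.02 m and z of square_label in the frame of scanner_lens between -0.02 and 0.02 m and angle between the x axis of scanner_lens and the z axis of square_label, either way round below 1.22 rad and linear speed of scanner below 0.02 m/s and angular speed of scanner below 0.15 rad/s), for 1.5 s.
At the end, for the whole second after the job is handed in: The scanner stands upright (within 0.1 rad) and at rest on the rubber mat, its foot's centre within 32 mm of the mat's centre, and the square tub's label is within 20 mm of where it was (horizontal distance between scanner and mat below 0.032 m and z of scanner in the frame of mat below 0.01 m and angle between scanner's own z axis and vertical below 0.1 rad and linear speed of scanner below 0.02 m/s and distance of square_label from where it was at the start of the episode below 0.02 m); the robot touches nothing.
It fails at once if the square tub is pushed more than 20 mm or tipped (distance of square_label from where it was at the start of the episode above 0.02 m or angle between square_label's own z axis and vertical above 0.2 rad).
It fails at once if the scanner is dropped (falls freely faster than 0.5 m/s, about 15 mm of fall) (contact force between the fingers and scanner below 0.05 N and linear speed of scanner above 0.5 m/s).
It also fails if it takes over 43 s, if anything falls off the work surface, if the arm or the gripper's body presses on something with over 40 N, if the wrist force passes 120 N, or if a joint passes its speed limit or range.

## Robot

A 7-joint arm with a two-finger parallel gripper is mounted at the origin on the work surface. World frame = base frame: x ahead of the robot, y to its left, z up, the work surface at z = 0. Lengths are in m, angles in degrees, forces in N, time in s.
With the tool pointing down it reaches from about 0.4 to 0.75 m from the base axis. Payload 19.5 kg.
Tool frame: the origin (TCP) lies midway between the tips of the shut fingers; the grasp point (between the pads) lies 19 mm behind it; z points along the fingers, y is the direction in which the jaws open and shut (so a half turn about z gives the same grasp; the last joint's range is limited). The gripper opens to 85 mm and grips with 20 to 120 N. Pads are 22 mm wide; open, the fingers measure 114 mm over their backs; the gripper's body (76 mm by 85 mm) begins 54 mm behind the grasp point. The pads swing forward as they close: fully open they stand 13 mm farther back than shut.
Start: joints at [-75.384, 40.479, -1.581, 85.061, 1.261, 54.483, -4.326], TCP at [0.168, 0.55, 0.231] pointing down, gripper open.
Joint ranges: [-155.06, 155.06], [-18.47, 123.98], [-90, 86.84], [0, 140.48], [-83.41, 263.41], [0, 116], [-161.91, 161.91]. Speed limits (degrees/s): [108.29, 108.29, 147.25, 147.25, 172.46, 172.46, 172.46].

## Interface

Orientations are given as [roll, pitch, yaw] about the fixed x, y, z axes, in that order (R = Rz(yaw) Ry(pitch) Rx(roll)).
In Python, from cell import manip, vision gives the robot as it stands.
- The arm moves only by the shell command python3 -m crank 'ROWS' [FORCE]. ROWS is text: rows parted by semicolons, each of 5 numbers parted by spaces: the shift along the world's x, y, z in m, then the turn about the world's z in degrees, then the finger opening in m, from 0 to 0.0854. A call has 1 to 20 rows; each row shifts and turns the pose as measured when the row begins; what a row does not reach is not made up. A row lasts 1/10 s, in which the tool goes at most 50 mm and 8.59 degrees, less where a joint would pass 70% of its speed; a pose out of reach is approached as far as the arm can. A call with a gripper value outside its range is refused whole. The fingers move at their own pace and stop on an object; FORCE is the grip in N (left out, the last holds). Time passes only in rows, so rows that do not move let the fingers close. It gives the time, the measured TCP pose, the force and the opening at its end, in the units of the state.
- manip.sense(): the state, without advancing time (a new reading comes with each control period).
- vision.grab_frame(name): name is "side" or "top" or "wrist"; returns a dict with "color" (420x560x3 uint8, red, green, blue), "z_map" (420x560 float32, m along the optical axis (not along the pixel's ray), 0 where there is no reading), "vfov" (degrees; the focal length in pixels is half the picture's height over the tangent of half this angle, whatever the lens; pixels are square), "cx", "cy" (the principal point, pixels), "extrinsics" (4x4, takes a point from camera to world coordinates). Camera axes: x right, y down, z forward; pixel columns grow to the right and rows downward; lengths in m; the calibration is good to about 2 mm. A picture is of the moment at which its call begins.
- manip.job_done(): hands the job in, once; it reports no verdict.
The state is a dict: "time": time; "q": joint angles; "qd": joint speeds; "effort": joint torques, N m; "position": TCP position; "tcp_rot": TCP orientation; "ft_force": force on the tool from outside, world axes, zero at the start; "ft_torque": the same for the moment, N m; "grip_width": finger opening in m.
Only numpy, scipy, OpenCV 4.12 (cv2) and the standard library are available. Lean on these libraries where they do the work, as an engineer would, in place of code of your own. Each camera call takes 0.05 s, during which the arm holds its last target. There are 200 camera calls.

## Working session

There is one attempt and no reset: what is moved stays moved. The work goes in short steps, Python scripts to look and compute and a shell command to move; the robot and the scene stay as the last step left them, time stands still between calls to the robot, and variables do not carry over. Pictures are saved under pics/ and viewed, about 8 in all and at most 12, crops included, and the job is handed in when it is done.

```bash
mkdir -p pics
cat > h.py <<'E'
import numpy as np, cv2
from cell import manip, vision
def grab(n):
    f=vision.grab_frame(n); np.savez(f'/tmp/{n}.npz',**f); return f
def load(n): return dict(np.load(f'/tmp/{n}.npz'))
def cloud(f):
    h,w=f['z_map'].shape; F=h/2/np.tan(np.radians(f['vfov'])/2)
    u,v=np.meshgrid(np.arange(w),np.arange(h)); z=f['z_map']
    p=np.stack([(u-f['cx'])/F*z,(v-f['cy'])/F*z,z],-1)
    E=f['extrinsics']; return p@E[:3,:3].T+E[:3,3]
def save(img,n): cv2.imwrite(f'pics/{n}.png',img[...,::-1])
E
python3 - <<'E'
from h import *
a=grab('top');b=grab('side')
save(np.vstack([a['color'],b['color']])[:, :],'both')
im=cv2.resize(np.vstack([a['color'],b['color']]),(400,600)) 
save(a['color'],'top0');save(b['color'],'side0')
print(a['extrinsics'].round(3),b['extrinsics'].round(3),a['vfov'],b['vfov'])
s=manip.sense();print(s)
E
```

```text
[[ 0.021 -0.991  0.134  0.538]
 [-1.    -0.023 -0.018  0.003]
 [ 0.021 -0.133 -0.991  0.85 ]
 [ 0.     0.     0.     1.   ]] [[ 0.822 -0.386  0.418  0.303]
 [-0.569 -0.566  0.597 -0.508]
 [ 0.006 -0.728 -0.685  0.669]
 [ 0.     0.     0.     1.   ]] 50.84347600369131 50.60923602698426
{'time': 0.1, 'q': array([-75.3851187 ,  40.50781842,  -1.58533044,  85.07965091,
         1.26103574,  54.48408053,  -4.32586812]), 'qd': array([-0.01351289, -0.02484937,  0.00078406, -0.13737268,  0.06614373,
       -0.02017557, -0.06389238]), 'effort': array([ 2.61746842e-03, -8.84319520e+01,  1.23749502e+00, -2.36463028e+01,
        1.72054995e-02,  4.95251603e-03, -2.38945751e-05]), 'position': array([0.16806373, 0.54965211, 0.23090773]), 'tcp_rot': array([-1.79945755e+02,  1.18446621e-04,  1.62998357e+02]), 'ft_force': array([-0.25013538,  0.54616637, -0.6442704 ]), 'ft_torque': array([0.01796872, 0.06638779, 0.02956235]), 'grip_width': 0.08548167630758265}
```

View pics/top0.png

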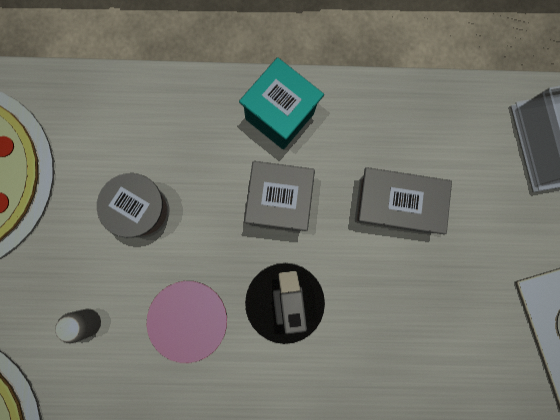

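View pics/side0.png

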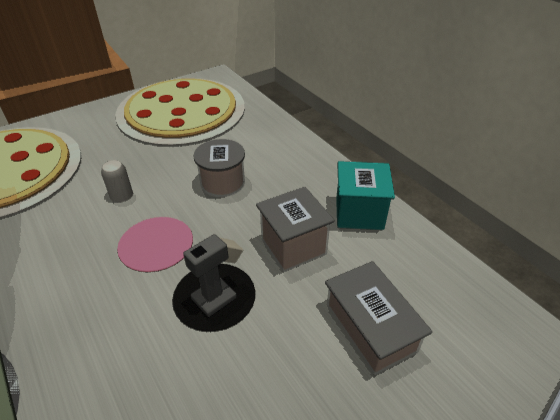

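The top view shows three candidates for the square tub: turquoise square (282,100), grey near-square (280,196) and grey oblong (404,200). The grey one at (280,196) fits, because its lid is square and not turquoise. Of the mats, the black one at (285,303) carries the scanner (head about (290,300)), and the pink one at (187,321) is a decoy. Next I'll measure and take an enlarged crop.

Run:
```python
from h import *
f=load('top');P=cloud(f);c=f['color'].astype(int);z=P[...,2]
H,W=z.shape;vv,uu=np.mgrid[:H,:W]
roi=lambda u0,u1,v0,v1:(uu>=u0)&(uu<u1)&(vv>=v0)&(vv<v1)
def rect(m,n):
    p=P[m][:,:2].astype(np.float32); r=cv2.minAreaRect(p*1000); print(n,m.sum(),'c',np.array(r[0]).round(1),'size',np.array(r[1]).round(1),'ang',round(r[2],1),'z',np.median(P[m][:,2]).round(4))
    return r
rect(roi(235,325,150,245)&(abs(z-.1)<.012),'lid')
lab=roi(255,305,175,215)&(abs(z-.1)<.012)&(c.min(-1)>150)
rect(lab,'label white')
rect(roi(340,460,150,245)&(abs(z-.07)<.012),'oblong')
mat=roi(235,335,255,350)&(c.max(-1)<45)&(abs(z)<.015)
(x,y),r=cv2.minEnclosingCircle((P[mat][:,:2]*1000).astype(np.float32));print('mat',x,y,r,np.median(z[mat]))
hd=roi(240,330,255,350)&(z>.125)&(z<.145)
rect(hd,'head'); 
p=P[hd][:,:2];print('mean',p.mean(0),'rng z',z[hd].min(),z[hd].max())
sn=roi(240,330,255,350)&(c[...,0]-c[...,2]>25)&(z>.05)
rect(sn,'snout');print(P[sn].mean(0))
cr=f['color'][140:350,220:350];save(cv2.resize(cr,None,fx=2.8,fy=2.8,interpolation=cv2.INTER_CUBIC),'crop')
```

```text
lid 3988 c [662.3 -22.1] size [110.2 110.3] ang 83.8 z 0.0991
label white 0 c [0. 0.] size [0. 0.] ang 0.0 z nan
oblong 4835 c [ 663.6 -249.9] size [160.6 100.8] ang 82.4 z 0.0695
mat 472.0093994140625 -38.82005310058594 74.75206756591797 0.0028823365116567023
head 1026 c [473.4 -45.5] size [72.8 36. ] ang 8.0 z 0.1385
mean [ 0.47245419 -0.04531878] rng z 0.12501167639730237 0.14248555888572145
snout 0 c [0. 0.] size [0. 0.] ang 0.0 z nan
[nan nan nan]
  return _methods._mean(a, axis=axis, dtype=dtype,
  ret = ret.dtype.type(ret / rcount)
<stdin>:18: RuntimeWarning: Mean of empty slice.
  ret = um.true_divide(
```

View pics/crop.png

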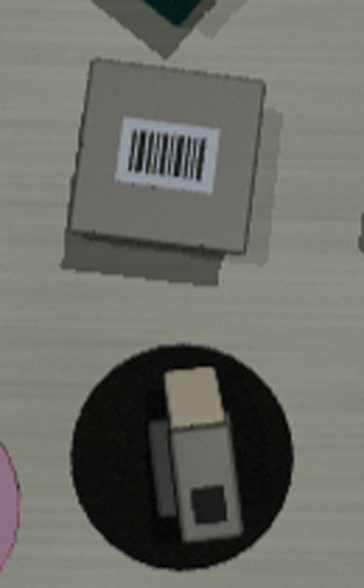

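The crop confirms it: the grey square lid is 110 x 110 mm, with the label near its middle at about pixel (280,195). The scanner on the black mat has its snout towards the tub. I'll refine the label centre and the head pose.

Run:
```python
from h import *
f=load('top');P=cloud(f);c=f['color'].astype(int);z=P[...,2]
H,W=z.shape;vv,uu=np.mgrid[:H,:W]
roi=lambda u0,u1,v0,v1:(uu>=u0)&(uu<u1)&(vv>=v0)&(vv<v1)
print('lab col',c[188,264],c[170,270],'snout',c[281,288],'head',c[300,288])
def rect(m,n):
    r=cv2.minAreaRect((P[m][:,:2]*1000).astype(np.float32)); print(n,m.sum(),np.array(r[0]).round(1),np.array(r[1]).round(1),round(r[2],1),np.median(z[m]).round(4))
rect(roi(255,305,178,212)&(c[...,2]-c[...,0]>3)&(c.min(-1)>125),'label')
warm=(c[...,0]-c[...,2]>22)
top=roi(265,320,255,345)&(z>.132)
rect(top&~warm,'headtop');rect(top,'alltop');rect(roi(265,320,255,345)&warm&(z>.1),'snout')
```

```text
lab col [147 153 160] [105 105  99] snout [139 133 116] head [102 104  98]
label 475 [661.7 -22.2] [60.  40.8] 84.0 0.0993
headtop 961 [491.4 -38.1] [114.7  45.6] 19.8 0.1387
alltop 963 [491.4 -38.1] [114.7  45.6] 19.8 0.1387
snout 239 [515.9 -39.5] [28.9 26.7] 8.9 0.1175
```

```bash
python3 -m crank '0.03 -0.05 0.01 5 0.0854;0.03 -0.05 0.01 5 0.0854;0.03 -0.05 0 5 0.0854;0.03 -0.05 0 5 0.0854;0.03 -0.05 0 5 0.0854;0.03 -0.05 0 0 0.0854;0.03 -0.05 0 0 0.0854;0.03 -0.05 0 0 0.0854;0.03 -0.05 0 0 0.0854;0.02 -0.04 0 0 0.0854' 60
```

```text
time: 1.1
position: [0.4167, 0.1187, 0.2468]
tcp_rot: [-179.8, -0.1, -170.3]
ft_force: [-0.4, 1.1, -0.1]
grip_width: 0.0855
```

```bash
python3 - <<'E'
from h import *
f=load('top');c=f['color'].astype(int);z=cloud(f)[...,2]
m=((z>.13)&(z<.146)); m[:255]=0;m[345:]=0;m[:,:265]=0;m[:,320:]=0
warm=(c[...,0]-c[...,2]>12)
h=cv2.morphologyEx((m&~warm).astype(np.uint8),cv2.MORPH_OPEN,np.ones((5,5)))
n,l,s,_=cv2.connectedComponentsWithStats(h);h=l==1+s[1:,4].argmax()
f['z_map'][:]=1;D=cloud(f)-f['extrinsics'][:3,3];o=f['extrinsics'][:3,3]
P=o+D*((.14-o[2])/D[...,2])[...,None]
r=cv2.minAreaRect((P[h][:,:2]*1000).astype(np.float32));print(h.sum(),np.array(r[0]).round(1),np.array(r[1]).round(1),r[2])
print('mean',P[h].mean(0)*1000)
E
python3 -m crank '0.028 -0.05 -0.01 0 0.0854;0.028 -0.05 -0.01 -1 0.0854;0.002 -0.05 -0.01 -1 0.0854;0 -0.014 0 0 0.0854;0 0 0 0 0.0854'
```

```text
921 [469.4 -45.7] [62.6 35.7] 8.018755912780762
mean [469.37697067 -45.77326713 140.        ]
time: 1.6
position: [0.4671, -0.0371, 0.2187]
tcp_rot: [-179.8, -0.1, -172.9]
ft_force: [0.0, 0.9, 0.0]
grip_width: 0.0852
```

```bash
python3 -m crank '0.002 -0.0085 -0.02 1 0.0854;0 0 -0.03 0 0.0854;0 0 -0.02 0 0.0854;0 0 0 0 0.0854'
python3 - <<'E'
from h import *
print(manip.sense()['position'],manip.sense()['tcp_rot'])
w=grab('wrist');t=grab('top')
save(np.hstack([w['color'][:,80:480],t['color'][200:400,190:390].repeat(2,0).repeat(2,1)[:420] if 0 else cv2.resize(t['color'][190:400,190:390],(400,420))]),'appr')
E
```

```text
time: 2.0
position: [0.4693, -0.0431, 0.1471]
tcp_rot: [-179.8, -0.0, -171.8]
ft_force: [-0.1, 0.5, 1.0]
grip_width: 0.0854
[ 0.46932205 -0.04305456  0.14710276] [-1.79843830e+02 -3.08034136e-02 -1.71751405e+02]
```

View pics/appr.png

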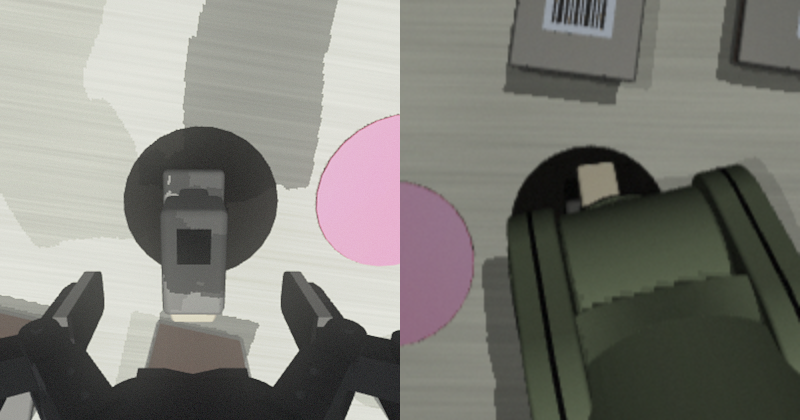

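The wrist view shows the grey head (column 163–226) midway between the open fingers (100 and 283) and square to them. I'll go down and close.

```bash
python3 -m crank '0 -0.0025 -0.02 0 0.0854;0 0 -0.02 0 0.0854;0 0 -0.008 0 0.0854;0 0 0 0 0.0854' && python3 -m crank '0 0 0 0 0.03;0 0 0 0 0.03;0 0 0 0 0.03;0 0 0 0 0.03;0 0 0 0 0.03;0 0 0 0 0.03;0 0 0 0 0.03;0 0 0 0 0.03' 60
```

```text
time: 2.5
position: [0.4726, -0.0443, 0.1045]
tcp_rot: [-179.7, 0.5, -171.7]
ft_force: [0.1, -0.5, 0.0]
grip_width: 0.085
time: 3.3
position: [0.4736, -0.044, 0.1077]
tcp_rot: [-179.7, 0.7, -171.7]
ft_force: [0.2, -0.4, -2.8]
grip_width: 0.035
```

Run:
```python
from h import *
s=manip.sense();print(s['q'].round(2),s['position'],s['tcp_rot'],s['ft_force'],s['effort'].round(1))
f=grab('side');save(cv2.resize(f['color'][200:350,140:290],(600,600),interpolation=cv2.INTER_CUBIC),'grip')
```

```text
[  6.28  44.26  -8.73 113.94  16.73  22.24  82.87] [ 0.47364395 -0.04404318  0.10765398] [-179.71825836    0.71062528 -171.66641162] [ 0.17747641 -0.38913915 -2.83831019] [  0.  -82.1  -1.  -11.3   0.   -0.1   0. ]
```

View pics/grip.png

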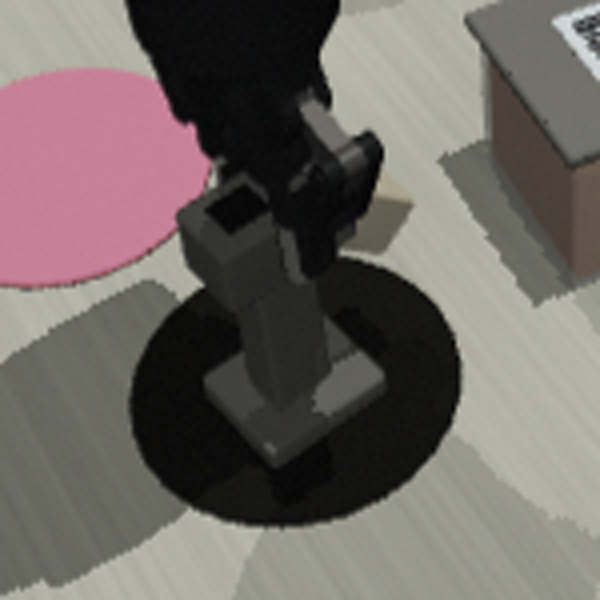

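The side view shows the fingers closed on the head (28–34 mm behind the snout), with the foot flat on the mat. The wrist already carries about 2.8 N, which is the scanner's weight. I'll lift it to the aiming pose.

```bash
python3 -m crank '0 0 0.008 0 0.03;0 0 0.015 0 0.03;0 0 0.02 0 0.03;0.003 0 0.02 0 0.03;0.004 0 0.02 0 0.03;0.004 0 0.02 0 0.03;0.004 0 0.015 0 0.03;0 0 0.008 0 0.03;0 0 0 0 0.03;0 0 0 0 0.03' 80
python3 - <<'E'
from h import *
f=grab('side');t=grab('top')
a=cv2.resize(f['color'][100:310,150:350],(400,420),interpolation=cv2.INTER_CUBIC)
b=cv2.resize(t['color'][150:360,190:390],(400,420),interpolation=cv2.INTER_CUBIC)
save(np.hstack([a,b]),'aim')
print(manip.sense()['position'],manip.sense()['tcp_rot'])
E
```

```text
time: 4.35
position: [0.4869, -0.0439, 0.2421]
tcp_rot: [-179.7, 0.6, -171.6]
ft_force: [-0.0, 0.5, -3.6]
grip_width: 0.0347
[ 0.48681454 -0.04387899  0.24182931] [-179.74317506    0.5969123  -171.62803972]
```

View pics/aim.png

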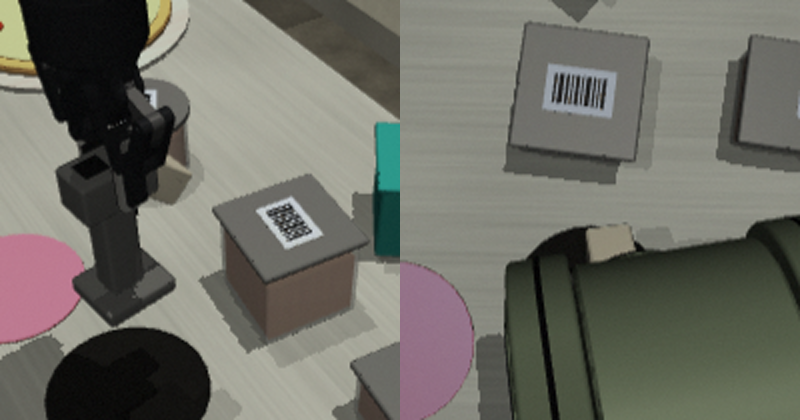

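The side view shows the scanner hanging upright with its foot clear of the mat. The top view shows the snout (column 610 of the picture) pointing at the label. I'll measure the pose from the side camera's depth.

Run:
```python
from h import *
f=load('side');P=cloud(f);c=f['color'].astype(int);x,y,z=np.moveaxis(P,-1,0)
box=(abs(x-.49)<.09)&(abs(y+.046)<.05)&(f['z_map']>0)
ft=box&(z>.11)&(z<.165)
for a in np.arange(.11,.2,.006): 
    k=box&(z>=a)&(z<a+.006); print(a.round(3),k.sum(),P[k][:,:2].mean(0).round(4) if k.sum() else '')
# foot top: local normals
n=np.cross(np.gradient(P,axis=1),np.gradient(P,axis=0));n/=np.linalg.norm(n,axis=-1,keepdims=True)+1e-12
top=ft&(abs(n[...,2])>.85)
A=P[top];cen=np.median(A,0);A=A[abs(A[:,2]-cen[2])<.008]
co,*_=np.linalg.lstsq(np.c_[A[:,:2]-A[:,:2].mean(0),np.ones(len(A))],A[:,2],rcond=None);print('foot top',len(A),co)
k=box&(z>.11)&(z<cen[2]+.004)
r=cv2.minAreaRect((P[k][:,:2]*1000).astype(np.float32));print('foot',k.sum(),r,z[k].min())
w=box&(c[...,0]-c[...,2]>12)&(z>.17);print('snout',w.sum(),P[w].mean(0),P[w].min(0),P[w].max(0))
t=load('top');Q=cloud(t);c=t['color'].astype(int)
w=(abs(Q[...,0]-.53)<.06)&(abs(Q[...,1]+.04)<.05)&(c[...,0]-c[...,2]>14)&(Q[...,2]>.17)
r=cv2.minAreaRect((Q[w][:,:2]*1000).astype(np.float32));print('top snout',w.sum(),r,Q[w].mean(0),Q[w][:,2].min())
```

```text
0.11 0 
0.116 0 
0.122 0 
0.128 0 
0.134 7 [ 0.4812 -0.0707]
0.14 113 [ 0.4728 -0.0659]
0.146 179 [ 0.4765 -0.0641]
0.152 586 [ 0.4757 -0.053 ]
0.158 61 [ 0.4753 -0.0548]
0.164 59 [ 0.4742 -0.0546]
0.17 60 [ 0.4761 -0.0554]
0.176 67 [ 0.4755 -0.055 ]
0.182 62 [ 0.474  -0.0545]
0.188 65 [ 0.4754 -0.0552]
0.194 69 [ 0.4757 -0.0559]
0.2 66 [ 0.4741 -0.055 ]
foot top 333 [-0.00509489  0.00973507  0.15361754]
foot 881 ((480.43524169921875, -45.68129348754883), (64.60397338867188, 57.1220703125), 7.284512042999268) 0.13786046013164432
snout 334 [ 0.51563529 -0.05235502  0.27221646] [ 0.43517473 -0.08987242  0.21562167] [ 0.54457983 -0.00594617  0.51142228]
top snout 910 ((513.7380981445312, -35.94148254394531), (69.50779724121094, 58.74542236328125), 18.20358657836914) [ 0.51444066 -0.03377296  0.50592218] 0.23321871397743443
```

The scanner origin is about (0.480,-0.046,0.138), yaw about 8°, and level. That puts the label in the lens frame at about x=0.178, y=-0.002, z=0.003. It is on aim, so I'll hold and watch for drift.

```bash
python3 -m crank '0 0 0 0 0.03;0 0 0 0 0.03;0 0 0 0 0.03;0 0 0 0 0.03;0 0 0 0 0.03;0 0 0 0 0.03;0 0 0 0 0.03;0 0 0 0 0.03;0 0 0 0 0.03;0 0 0 0 0.03;0 0 0 0 0.03;0 0 0 0 0.03'; python3 -m crank '0 0 0 0 0.03;0 0 0 0 0.03;0 0 0 0 0.03;0 0 0 0 0.03;0 0 0 0 0.03;0 0 0 0 0.03;0 0 0 0 0.03;0 0 0 0 0.03;0 0 0 0 0.03;0 0 0 0 0.03;0 0 0 0 0.03;0 0 0 0 0.03;0 0 0 0 0.03;0 0 0 0 0.03'
```

```text
time: 5.65
position: [0.4861, -0.0438, 0.2403]
tcp_rot: [-179.8, 0.4, -171.6]
ft_force: [0.3, -0.5, -2.7]
grip_width: 0.0349
time: 7.05
position: [0.4862, -0.0438, 0.2404]
tcp_rot: [-179.8, 0.4, -171.6]
ft_force: [-0.5, -0.5, -3.8]
grip_width: 0.0349
```

It held still for 2.6 s with less than 0.2 mm of drift over the last 1.4 s. Now I'll lower it towards the mat centre, about 8 mm back and 7 mm left.

```bash
python3 -m crank '-0.004 0.004 -0.01 0 0.03;-0.004 0.003 -0.02 0 0.03;0 0 -0.02 0 0.03;0 0 -0.02 0 0.03;0 0 -0.02 0 0.03;0 0 -0.015 0 0.03;0 0 -0.008 0 0.03;0 0 0 0 0.03;0 0 0 0 0.03;0 0 0 0 0.03'
python3 - <<'E'
from h import *
f=grab('side');P=cloud(f);c=f['color'].astype(int);x,y,z=np.moveaxis(P,-1,0)
box=(abs(x-.47)<.06)&(abs(y+.04)<.05)&(f['z_map']>0)
print(manip.sense()['position'],np.histogram(z[box&(z<.08)],np.arange(0,.08,.003)))
E
```

```text
time: 8.05
position: [0.479, -0.0364, 0.125]
tcp_rot: [-179.8, 0.7, -171.6]
ft_force: [-0.9, 0.2, -3.6]
grip_width: 0.0348
[ 0.47905852 -0.03643121  0.12508927] (array([1074,  931,   11,    0,    0,    0,    0,   10,   40,   47,   54,
        214,  342,   26,   26,   21,   23,   23,   14,   21,   27,   25,
         18,   26,   24,   21]), array([0.   , 0.003, 0.006, 0.009, 0.012, 0.015, 0.018, 0.021, 0.024,
       0.027, 0.03 , 0.033, 0.036, 0.039, 0.042, 0.045, 0.048, 0.051,
       0.054, 0.057, 0.06 , 0.063, 0.066, 0.069, 0.072, 0.075, 0.078]))
```

```bash
python3 -m crank '0 0 -0.005 0 0.03;0 0 -0.005 0 0.03;0 0 -0.003 0 0.03;0 0 -0.002 0 0.03;0 0 0 0 0.03'; python3 -m crank '0 0 -0.002 0 0.03;0 0 -0.001 0 0.03;0 0 0 0 0.03'
```

```text
time: 8.6
position: [0.4794, -0.0365, 0.1096]
tcp_rot: [-179.7, 0.8, -171.6]
ft_force: [-1.3, -0.3, -3.1]
grip_width: 0.035
time: 8.9
position: [0.4799, -0.0363, 0.1075]
tcp_rot: [-179.7, 0.9, -171.6]
ft_force: [0.2, 0.2, -3.7]
grip_width: 0.0349
```

```bash
python3 -m crank '0 0 -0.002 0 0.03;0 0 -0.001 0 0.03;0 0 0 0 0.03'; python3 -m crank '0 0 -0.002 0 0.03;0 0 0 0 0.03'
python3 - <<'E'
from h import *
f=grab('side');P=cloud(f);x,y,z=np.moveaxis(P,-1,0)
box=(abs(x-.47)<.06)&(abs(y+.04)<.05)&(f['z_map']>0)
k=box&(z>.008)&(z<.024);print(np.histogram(z[box&(z<.03)],np.arange(0,.03,.002)))
r=cv2.minAreaRect((P[k][:,:2]*1000).astype(np.float32));print(r)
save(cv2.resize(f['color'][200:350,140:290],(600,600),interpolation=cv2.INTER_CUBIC),'place')
E
```

```text
time: 9.2
position: [0.4802, -0.035, 0.1073]
tcp_rot: [-179.7, 1.1, -171.6]
ft_force: [1.4, 0.7, -3.4]
grip_width: 0.035
time: 9.4
position: [0.4812, -0.0347, 0.1073]
tcp_rot: [-179.7, 1.3, -171.5]
ft_force: [-0.5, 0.1, -3.6]
grip_width: 0.0351
(array([ 393, 1195,  321,   22,   27,   28,   36,   47,  116,  302,  114,
         17,   12,   14]), array([0.   , 0.002, 0.004, 0.006, 0.008, 0.01 , 0.012, 0.014, 0.016,
       0.018, 0.02 , 0.022, 0.024, 0.026, 0.028]))
((474.9230651855469, -36.23160934448242), (63.35107421875, 58.23128128051758), 8.306730270385742)
```

View pics/place.png

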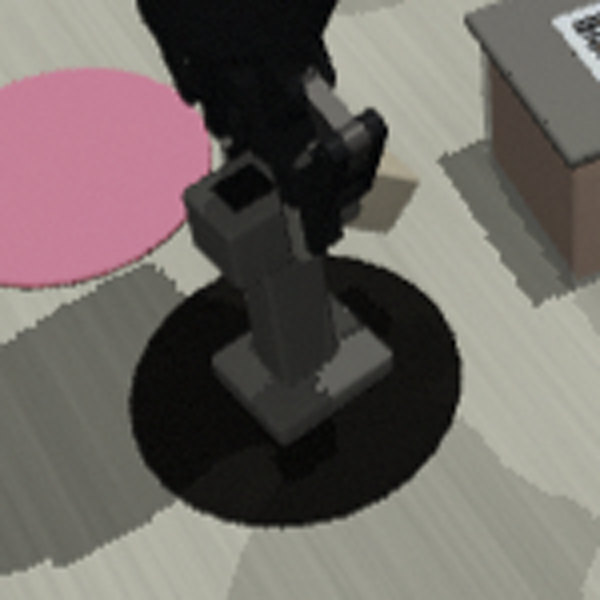

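The foot is centred about 4 mm from the mat's centre. The wrist still carries the weight, so at most 1–3 mm of gap remains. Small steps aren't taking effect, so I'll use a slightly larger one.

```bash
python3 -m crank '-0.002 0 -0.005 0 0.03;0 0 0 0 0.03'; python3 -c "
from h import *
s=manip.sense();print(s['position'],s['tcp_rot'],s['ft_force'],s['q'].round(2))"
```

```text
time: 9.65
position: [0.4836, -0.0339, 0.1055]
tcp_rot: [-179.6, 2.0, -171.5]
ft_force: [0.6, 0.6, -3.5]
grip_width: 0.0351
[ 0.48357037 -0.0338754   0.1055151 ] [-179.64511799    1.98337365 -171.50924982] [ 0.56750146  0.62072003 -3.48365597] [  4.99  44.61  -8.52 113.59  17.19  20.95  81.48]
```

Run:
```python
from h import *
s=manip.sense();print(s['effort'].round(1),s['qd'].round(2))
f=grab('side');t=grab('top');w=grab('wrist')
P=cloud(f);x,y,z=np.moveaxis(P,-1,0)
box=(abs(x-.47)<.07)&(abs(y+.04)<.06)&(f['z_map']>0)&(z>.007)&(z<.024)
n=np.cross(np.gradient(P,axis=1),np.gradient(P,axis=0));n/=np.linalg.norm(n,axis=-1,keepdims=True)+1e-12
A=P[box&(abs(n[...,2])>.85)&(z>.013)]
co,*_=np.linalg.lstsq(np.c_[A[:,:2]-[.475,-.036],np.ones(len(A))],A[:,2],rcond=None);print(len(A),co)
print(cv2.minAreaRect((P[box][:,:2]*1000).astype(np.float32)))
a=cv2.resize(t['color'],(400,300));b=cv2.resize(w['color'],(400,300))
c=cv2.resize(f['color'][200:350,100:300],(400,300),interpolation=cv2.INTER_CUBIC)
d=cv2.resize(f['color'],(400,300))
save(np.vstack([np.hstack([a,b]),np.hstack([c,d])]),'all')
```

```text
[ -0.3 -84.8  -1.  -12.    0.1  -0.7  -0.1] [ 0.11 -1.16 -0.29 -1.56 -0.08  0.47  0.16]
270 [-0.0053108  -0.00997961  0.01932643]
((476.9732971191406, -37.26432418823242), (63.414947509765625, 57.16994094848633), 8.048407554626465)
```

View pics/all.png

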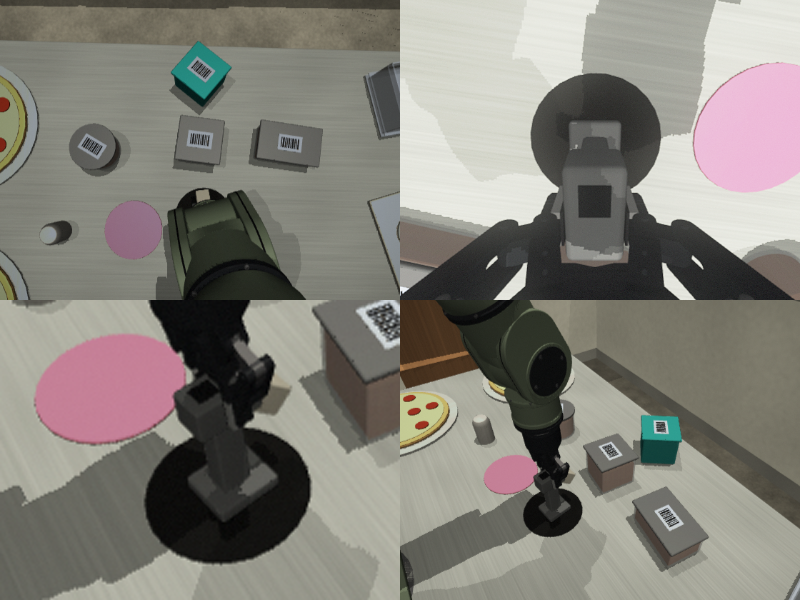

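The foot's top face is level and stayed at z=0.0193 while the TCP went down 2 mm. So the scanner is standing on the mat, about 5 mm from its centre. I'll open the fingers and rise straight up.

```bash
python3 -m crank '0 0 0 0 0.045;0 0 0 0 0.06;0 0 0 0 0.0854;0 0 0 0 0.0854;0 0 0 0 0.0854'; python3 -m crank '0 0 0.01 0 0.0854;0 0 0.02 0 0.0854;0 0 0.03 0 0.0854;0 0 0.03 0 0.0854;0 0 0.03 0 0.0854;0 0 0.03 0 0.0854;-0.03 0 0.03 0 0.0854;-0.04 0 0.02 0 0.0854;-0.04 0 0 0 0.0854;0 0 0 0 0.0854;0 0 0 0 0.0854'
python3 - <<'E'
from h import *
f=grab('side');P=cloud(f);x,y,z=np.moveaxis(P,-1,0)
box=(abs(x-.47)<.07)&(abs(y+.04)<.06)&(f['z_map']>0)
k=box&(z>.007)&(z<.024);print('foot',cv2.minAreaRect((P[k][:,:2]*1000).astype(np.float32)))
t=grab('top');Q=cloud(t);c=t['color'].astype(int);Z=Q[...,2]
m=(abs(Q[...,0]-.66)<.08)&(abs(Q[...,1]+.022)<.08)&(abs(Z-.1)<.012)
print('lid',cv2.minAreaRect((Q[m][:,:2]*1000).astype(np.float32)))
n=np.cross(np.gradient(P,axis=1),np.gradient(P,axis=0));n/=np.linalg.norm(n,axis=-1,keepdims=True)+1e-12
for nm,lo,hi in(('foot top',.013,.024),('head top',.13,.15)):
    A=P[box&(abs(n[...,2])>.85)&(z>lo)&(z<hi)]
    co,*_=np.linalg.lstsq(np.c_[A[:,:2]-[.475,-.036],np.ones(len(A))],A[:,2],rcond=None);print(nm,len(A),co)
a=cv2.resize(t['color'],(400,300));d=cv2.resize(f['color'][150:400,100:433],(400,300))
save(np.hstack([a,d]),'end')
E
```

```text
time: 10.3
position: [0.4827, -0.0343, 0.1039]
tcp_rot: [-179.7, 1.8, -171.5]
ft_force: [-0.8, -0.6, -0.5]
grip_width: 0.0854
time: 11.4
position: [0.3655, -0.0334, 0.3179]
tcp_rot: [-179.6, 1.9, -171.4]
ft_force: [0.3, 0.0, 0.2]
grip_width: 0.0853
foot ((468.2978820800781, -39.18547058105469), (80.59652709960938, 56.818931579589844), 9.050938606262207)
lid ((662.2254638671875, -22.14611053466797), (109.9520034790039, 110.16873168945312), 83.88863372802734)
foot top 275 [-0.00307966 -0.00791751  0.01876289]
head top 366 [-0.00501401  0.00642978  0.13901556]
```

View pics/end.png

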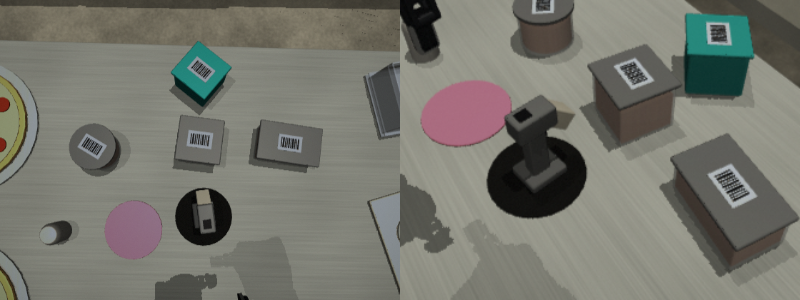

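The scanner stands upright on the black mat, the gripper is clear, and the tub's lid has not moved. I'm handing in.

```bash
python3 -c "
from cell import manip
print(manip.job_done(),manip.sense()['time'])"
```

```text
the job is handed in; nothing more can be done
the job is handed in; nothing more can be done
```

The scanner read position was held, and the scanner is back upright on the black mat. The job was handed in at about 11.5 s of the 43 s allowed. It reports no verdict, so what follows is my own measurement.

- **Aiming:** I gripped the scanner by its head and raised it so the lens faced the grey square tub's label. By side-camera depth, the label sat at about x = 0.178, y = -0.002, z = 0.003 m in the lens frame, roughly 45° to the label. I held it there for 2.6 s; it settled about 2 mm in the first 1.2 s, then moved under 0.2 mm.
- **Set-down:** Before release the foot's centre was about 5 mm from the mat's centre. After release the foot and head tops were level to about 0.5°, with heights matching a scanner standing on the mat. The gripper then moved well clear.
- **Square tub:** The lid centre reads the same as at the start, within 0.1 mm.

**Checks that disagreed:**
- The wrist force still showed the scanner's weight (about -3.5 N) when the foot was already on the mat. I judged contact from depth instead: the foot top stayed at 19 mm while the tool went 2 mm lower.
- The tool drifted a few mm forward and tilted up to 2° during the small downward steps.
- The last foot-outline fit came out too long (81 mm instead of 64 mm, likely stray pixels), so I relied on the pre-release fit and the level checks.

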